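Photograph a print from three marks on a curved camera rail

TASK

The white scoop-shaped print is to be photographed from three sides. With your fingertips against the orange tab, push the camera carriage slowly and smoothly along its curved rail from the left end towards the right, following the row of three white bars: stop for about a second with the red pointer over each bar in turn, and leave the carriage standing at the third one. Only push, lightly, and never pinch the tab or the carriage between the fingers; do not touch the camera, and leave the print and everything else where it stands.

Things in the scene. Friction and masses are not known exactly. Their poses are not given: they have to be found in the camera images.
- scan_rig: Fixed rig: dark base strip bent to an arc (radius 152 to 260 mm, 6 mm high), steel rail on it (radius 185 mm, 22 mm high), end stops (36 mm high), flat spokes and, at the arc's centre, a black hub disc (62 mm radius, 8 mm high) carrying the print. Origin: the arc's centre, on the worktop; z up. The arc bulges to the rig's -x (towards the robot); left end towards +y, right end -y.
- carriage (a joint): Angle (rad) of the carriage about the vertical through scan_rig's origin: 0 at the left stop, 1.70 at the right stop, growing counter-clockwise from above. In the rig's frame it lies in direction pi - 0.85 + value from +x. 0.45, 0.95, 1.45 over the middles of the bars; starts in 0 to 0.2. It stays where left; friction takes about 2 N of push at the tab, more when faster.
- push_tab (a point): Middle of the carriage's upright orange tab, 211.5 mm from the arc's centre, 65 mm up. Tab: 34 mm along the radius, 20 mm thick along the rail, from the carriage's top plate (40 mm up; 56 mm long along the rail, radius 128 to 232 mm) to 90 mm above the worktop. -x points out from the hub, -y to the right along the rail: push forward on the +y face. Both sides touched at once is pinching.
- pointer (a point): Tip of the red pointer at the foot of the carriage's outer end, 241.5 mm from the arc's centre, in line with the middle of the tab, 9.5 mm above the worktop; it passes just over the white bars.
- camera (a point): Middle of the small black camera fixed on the inner end of the carriage (body 30 x 44 x 44 mm, round lens towards the hub): radius 111 to 163 mm, top 88 mm above the worktop, its back 32 mm from the tab. Not to be touched.
- printed_scoop: The part being photographed: a white printed scoop-shaped holder, 119 mm wide, 121 mm high, standing loose on the hub, light. Origin: centre of its underside.
- gel_bottle: Clear pump bottle of turquoise hand gel, 74 x 62 x 197 mm, a bystander to the left of the rig. Fixed near it stand a tall 3-D printer cabinet (from y = 0.45 m leftward, x over 0.3 m) and a 196 mm high white bin of red tools (about x 0.42, y 0.37 m). Origin: under its middle.
- spray_can: Grey and white aerosol can, 65 mm wide, 200 mm high, a bystander. Origin: under its middle.
- small_pliers: Red-handled flush cutters lying flat, 96 x 61 x 12 mm, a bystander. Origin: under its middle.
- clamp_knob: Small black clamp knob with a stem, 35 mm wide, 33 mm high, a bystander. Origin: under its middle.
- black_cap: Flat black ribbed cap, 42 mm wide, 14 mm high, a bystander. Origin: under its middle.
- green_knife: Slim green cutter knife lying flat, 17 x 158 x 12 mm, a bystander. Origin: under its middle.
- glue: Standing glue stick with a purple cap, 27 mm wide, 93 mm high, a bystander. Origin: under its middle.
- jar: Small jar with a black lid, 45 mm wide, 43 mm high, a bystander. Origin: under its middle.
- pen: Black marker lying flat, 128 mm long, 13 mm thick, a bystander. Origin: under its middle.
- mark_1 (a point): Middle of the first (left) broad white bar painted on the base strip outside the rail, 241.5 mm from the arc's centre, 7 mm above the worktop; the bar is 16 mm wide along the rail and 26 mm long along the radius.
- mark_2 (a point): Middle of the second (middle) broad white bar painted on the base strip outside the rail, 241.5 mm from the arc's centre, 7 mm above the worktop; the bar is 16 mm wide along the rail and 26 mm long along the radius.
- mark_3 (a point): Middle of the third (right) broad white bar painted on the base strip outside the rail, 241.5 mm from the arc's centre, 7 mm above the worktop; the bar is 16 mm wide along the rail and 26 mm long along the radius.
Mind the look-alikes: they are no part of the job. What is shaped like the printed_scoop but blue is not meant.

How it is judged:
By the outcome, as a careful person would: the job done as asked, in the order asked, and still so for the second after the job is handed in, with the robot touching nothing.
It also fails if it takes over 58 s, if anything falls off the work surface, if the arm or the gripper's body presses on something with over 40 N, if the wrist force passes 120 N, or if a joint passes its speed limit or range.

ROBOT

A 7-joint arm with a two-finger parallel gripper is mounted at the origin on a cart in front of the work surface, level with it; the furniture and walls round the work are solid. World frame = base frame: x ahead of the robot, y to its left, z up, the work surface at z = 0. Lengths are in m, angles in rad, forces in N, time in s.
With the tool pointing down it reaches from about 0.35 to 0.9 m from the base axis. Payload 8.1 kg.
Tool frame: the origin (TCP) lies at the very end of the fingers, on their centre line; the grasp point (between the pads) lies 19 mm behind it; z points along the fingers, y is the line along which they close (so a half turn about z gives the same grasp; the last joint's range is limited). The gripper opens to 92 mm and grips with 3 to 60 N. Pads are 19 mm wide; open, the fingers measure 130 mm over their backs; the gripper's body (75 mm by 190 mm) begins 47 mm behind the grasp point.
Start: joints at [1.019, 0.434, 0.025, 1.573, -0.012, 1.134, -0.075], TCP at [0.271, -0.563, 0.227] pointing down, gripper open.
Joint ranges: [-2.62, 2.62], [-0.44, 2.09], [-1.27, 1.32], [0.08, 2.57], [-1.32, 4.46], [0.12, 2], [-2.74, 2.74]. Speed limits (rad/s): [2.22, 2.22, 3.01, 3.01, 3.14, 3.14, 3.14].

INTERFACE

Orientations are given as a rotation vector (axis times angle).
In Python, from cell import arm gives the robot as it stands.
- The arm moves only by the tool jog_arm, never from a script. Its argument "rows" is a list of rows, each a list of 3 entries, a list of its own where there are three numbers: the shift along the world's x, y, z in cm, then the turn, a rotation vector about the world's x, y, z in degrees, then the opening, from 0 (shut) to 1 (fully open). A call has 1 to 8 rows; each row is the pose to reach, as a shift and turn from the pose commanded when the call began; what a row does not reach only later rows make up. A row lasts 1/8 s, in which the tool goes at most 62.5 mm and 10.7 degrees, less where a joint would pass 70% of its speed; a pose out of reach is approached as far as the arm can. A call with a gripper value outside its range is refused whole. The fingers move at their own pace and stop on an object; "newtons" is the grip in N (left out, the last holds). Time passes only in rows, so rows that repeat a pose let the fingers close. It gives the time, the measured TCP pose, the force, the opening and the grip force at its end, in the units of the state.
- arm.observe(): the state, without advancing time (a new reading comes with each control period).
- arm.get_image(name): name is "scene" or "top"; returns a dict with "img" (480x640x3 uint8, red, green, blue), "depth" (480x640 float32, m along the optical axis (not along the pixel's ray), 0 where there is no reading), "fx", "fy", "cx", "cy" (pixels), "rvec" (rotation vector, rad) and "tvec" (3), from world to camera coordinates, as OpenCV has them. Camera axes: x right, y down, z forward; pixel columns grow to the right and rows downward; lengths in m; the calibration is good to about 2 mm. A picture is of the moment at which its call begins.
- arm.sign_off(): hands the job in; it is judged then, once.
The state is a dict: "clock": time; "joints": joint angles; "dq": joint speeds; "joint_efforts": joint torques, N m; "position": TCP position; "ee_rot": TCP orientation; "force": force on the tool from outside, world axes, zero at the start; "ft_torque": the same for the moment, N m; "width": opening from 0.0 (shut) to 1.0 (fully open); "gripper_force": force on a finger pad.
Only numpy, scipy, OpenCV 4.12 (cv2) and the standard library are available. Lean on these libraries where they do the work, as an engineer would, in place of code of your own. Each camera call takes 0.05 s, during which the arm holds its last target. There are 200 camera calls.

## Working session

There is one attempt and no reset: what is moved stays moved. The work goes in short steps, Python scripts to look and compute and a tool call to move; the robot and the scene stay as the last step left them, time stands still between calls to the robot, and variables do not carry over. Pictures are saved under pics/ and viewed, at most 10 in all, crops included, and the job is handed in when it is done.

Besides the shell and the picture viewer there is one more tool, called by a JSON object that holds its "name" and its "arguments", one argument or row to a line. jog_arm: Moves the arm, as the interface text tells. Its arguments: {"type":"object","properties":{"rows":{"type":"array","items":{"type":"array"}},"newtons":{"type":"number"}},"required":["rows"]}

```bash
mkdir -p pics
cat > h.py <<'E'
import numpy as np, cv2
from cell import arm
def grab(n,f=None):
    d=arm.get_image(n)
    if f: cv2.imwrite(f,d["img"][:,:,::-1])
    return d
def world(d):
    R,_=cv2.Rodrigues(np.array(d["rvec"],float)); t=np.array(d["tvec"],float)
    v,u=np.mgrid[:480,:640]; z=d["depth"]
    P=np.stack([(u-d["cx"])/d["fx"]*z,(v-d["cy"])/d["fy"]*z,z],-1)
    W=(P-t)@R
    W[z==0]=np.nan
    return W
E
python3 - <<'E'
from h import *
import pickle
a=grab("scene","pics/s0.png"); b=grab("top","pics/t0.png")
pickle.dump((a,b),open("d0.pkl","wb"))
print(arm.observe())
E
```

```text
{'clock': 0.1, 'joints': array([ 1.01941477,  0.43513598,  0.02495871,  1.57399909, -0.01160529,
        1.13401418, -0.07511023]), 'dq': array([ 0.00157342, -0.00160223, -0.00114229, -0.00198518,  0.00117954,
       -0.00011528,  0.00124767]), 'joint_efforts': array([ 2.27913159e-03, -6.69129968e+01,  9.87466313e-01, -3.15145791e+01,
       -6.05776208e-02,  3.74303560e-02,  5.99363375e-05]), 'position': array([ 0.27092875, -0.56271293,  0.22603676]), 'ee_rot': array([-3.06154451e+00, -6.98639532e-01,  6.70765767e-04]), 'force': array([-0.38625885, -0.16947257, -0.83382883]), 'ft_torque': array([ 0.01426385, -0.03515352, -0.00093643]), 'gripper_force': 0.0, 'width': 1.0007971387951287}
```

View pics/s0.png

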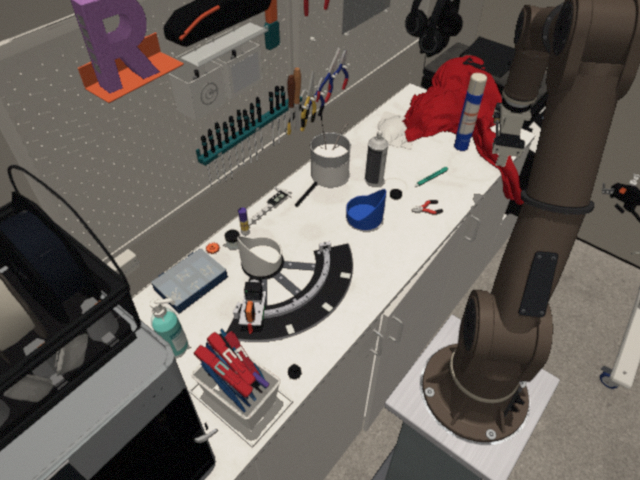

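View pics/t0.png

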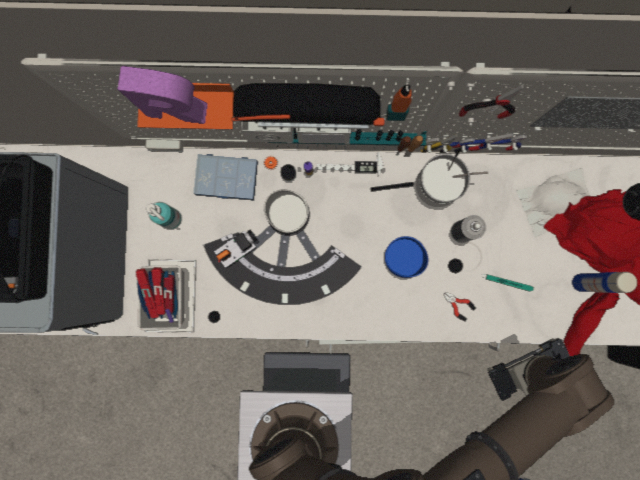

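The scene view shows the rig, the blue scoop decoy and the bystanders. In the top view the hub is at about (288,212), the orange tab at (222,255), and the bars at (244,286), (284,297) and (327,286). Next I'll measure these.

```bash
cat >> h.py <<'E'
def bars(d,W,thr=170):
    """white blobs on dark strip in top view -> world xy on z=.0065"""
    g=d["img"].min(-1); m=np.zeros_like(g); m[272:310,225:350]=(g[272:310,225:350]>thr)
    out=[]
    n,l,s,c=cv2.connectedComponentsWithStats(m)
    for i in range(1,n):
        if 15<s[i,4]<150: out.append((c[i],s[i,4]))
    return out
def ray(d,u,v,z):
    R,_=cv2.Rodrigues(np.array(d["rvec"],float)); C=-R.T@np.array(d["tvec"],float)
    r=R.T@np.array([(u-d["cx"])/d["fx"],(v-d["cy"])/d["fy"],1])
    return C+r*(z-C[2])/r[2]
E
python3 - <<'E'
from h import *
import pickle
a,b=pickle.load(open("d0.pkl","rb"))
W=world(b)
for c,s in bars(b,W): print("bar",c,s,ray(b,*c,.0065).round(4))
for n,d in(("top",b),("scene",a)):
    h=cv2.cvtColor(d["img"],cv2.COLOR_RGB2HSV); w=world(d)
    m=((h[...,0]<20)&(h[...,1]>150)&(h[...,2]>90)&(w[...,2]>.045)&(w[...,2]<.1)&(w[...,0]<.7)&(w[...,1]<.33)&(w[...,1]>-.1))
    v,u=np.nonzero(m); p=w[m]; print(n,"tab",len(p),u.mean(),v.mean(),p.min(0).round(3),p.max(0).round(3),np.median(p,0).round(4))
    if n=="top":
        t=p[p[:,2]>.082]; print("tabtop",len(t),t.mean(0).round(4), t[:, :2].min(0), t[:, :2].max(0))
# hub/ rail centre: fit circle of outer edge of dark strip
g=b["img"].max(-1); xy=[]
for u in range(250,325,3):
    col=g[:,u]; v=int(292+5)
    vs=[k for k in range(290,315) if col[k]<90]
    if vs: xy.append(ray(b,u,max(vs)+.5,.006)[:2])
xy=np.array(xy); A=np.c_[2*xy,np.ones(len(xy))]; s=np.linalg.lstsq(A,(xy**2).sum(1),rcond=None)[0]
print("circle",s[:2],np.sqrt(s[2]+s[0]**2+s[1]**2))
print("objects >3cm near", )
for nm,(u,v) in dict(bottle=(160,213),bin=(165,295),knob=(214,317),print=(288,212),glue=(308,168)).items(): print(nm,W[v,u].round(3))
im=cv2.resize(b["img"][190:330,130:370],None,fx=3.2,fy=3.2,interpolation=cv2.INTER_CUBIC); cv2.imwrite("pics/t0c.png",im[:,:,::-1])
E
```

```text
bar [271.14285714 275.71428571] 35 [0.479  0.0788 0.0065]
bar [302.05405405 276.08108108] 37 [ 0.4796 -0.0098  0.0065]
bar [286.63265306 277.53061224] 49 [0.4746 0.0343 0.0065]
bar [244.3030303  285.96969697] 33 [0.4482 0.1549 0.0065]
bar [325.27777778 289.11111111] 36 [ 0.4436 -0.0771  0.0065]
bar [284.5 298. ] 36 [0.416  0.039  0.0065]
top tab 62 222.53225806451613 254.29032258064515 [0.521 0.191 0.06 ] [0.546 0.221 0.098] [0.5349 0.2051 0.0898]
tabtop 57 [0.534  0.206  0.0902] [0.5212769  0.19149917] [0.54615088 0.22058441]
scene tab 101 248.78217821782178 310.64356435643566 [0.517 0.191 0.048] [0.545 0.22  0.094] [0.5278 0.2119 0.0873]
circle [0.54820819 0.03438937] 0.15331206724683752
objects >3cm near
bottle [0.638 0.365 0.146]
bin [0.422 0.342 0.153]
knob [0.36  0.234 0.032]
print [0.662 0.034 0.021]
glue [ 0.777 -0.024  0.094]
```

View pics/t0c.png

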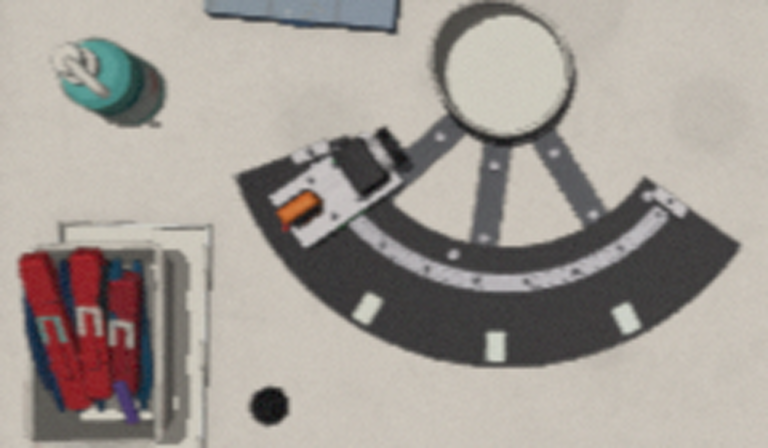

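```bash
cat >> h.py <<'E'
import os,pickle
B=np.array([[.4482,.1549],[.416,.039],[.4436,-.0771]])
from scipy.optimize import least_squares
def model(p): 
    a=p[2]+np.pi-.85+np.array([.45,.95,1.45]); return p[:2]+.2415*np.c_[np.cos(a),np.sin(a)]
fit=least_squares(lambda p:(model(p)-B).ravel(),[.66,.035,0]); X0,Y0,TH=fit.x; C=np.array([X0,Y0])
def val(xy): d=np.asarray(xy)-C; return (np.arctan2(d[1],d[0])%(2*np.pi))-TH-np.pi+.85
def pt(q,r,back=0):
    a=TH+np.pi-.85+q; o=np.array([np.cos(a),np.sin(a)]); t=np.array([-o[1],o[0]]); return C+r*o-back*t
E
python3 - <<'E'
from h import *
print("rig",fit.x,"res mm",fit.fun*1e3)
tab=np.array([.534,.206]); print("tab r,val",np.hypot(*(tab-C)),val(tab))
a,b=pickle.load(open("d0.pkl","rb"))
P=np.vstack([world(a).reshape(-1,3),world(b).reshape(-1,3)]); P=P[np.isfinite(P).all(1)]
P=P[(P[:,2]>.1)&(P[:,2]<.4)&(P[:,0]>.3)&(P[:,0]<.8)&(P[:,1]>-.2)&(P[:,1]<.45)]
q=val(tab)
for dyaw in (0,15,30,45,60,90,-30):
    rad=TH+np.pi-.85+q; yw=rad+np.radians(dyaw); Y=np.array([np.cos(yw),np.sin(yw)]); X=np.array([-Y[1],Y[0]])
    th=np.radians(abs(dyaw)); ext=.019*np.sin(th)+.0095*np.cos(th)
    for gap in(.0,.015):
        c=pt(q,.2135,.010+ext+gap); d=P[:,:2]-c
        dx=np.maximum(abs(d@X)-.0375,0); dy=np.maximum(abs(d@Y)-.095,0); D=np.hypot(dx,dy); k=D.argmin()
        print(dyaw,"yawY",np.degrees(yw).round(1)-180,gap,c.round(4),"clear",D[k].round(4),P[k].round(3))
E
```

```text
rig [ 0.65768208  0.03461505 -0.1194713 ] res mm [-0.15966209 -0.39921633  0.22786189  0.31707289 -0.06819974  0.08214344]
tab r,val 0.2113529229952564 0.02379203558296694
0 yawY -54.2 0.0 [0.5486 0.2192] clear 0.0 [0.579 0.154 0.102]
0 yawY -54.2 0.015 [0.5607 0.2279] clear 0.0 [0.579 0.154 0.102]
15 yawY -39.19999999999999 0.0 [0.5523 0.2218] clear 0.0 [0.579 0.154 0.102]
15 yawY -39.19999999999999 0.015 [0.5644 0.2306] clear 0.0 [0.529 0.218 0.1  ]
30 yawY -24.19999999999999 0.0 [0.5552 0.224 ] clear 0.0 [0.529 0.218 0.1  ]
30 yawY -24.19999999999999 0.015 [0.5674 0.2327] clear 0.0 [0.529 0.218 0.1  ]
45 yawY -9.199999999999989 0.0 [0.5572 0.2254] clear 0.0 [0.529 0.218 0.1  ]
45 yawY -9.199999999999989 0.015 [0.5694 0.2342] clear 0.0 [0.529 0.218 0.1  ]
60 yawY 5.800000000000011 0.0 [0.558 0.226] clear 0.0 [0.529 0.218 0.1  ]
60 yawY 5.800000000000011 0.015 [0.5702 0.2348] clear 0.0 [0.529 0.218 0.1  ]
90 yawY 35.80000000000001 0.0 [0.5563 0.2247] clear 0.0 [0.529 0.218 0.1  ]
90 yawY 35.80000000000001 0.015 [0.5684 0.2335] clear 0.0 [0.529 0.218 0.1  ]
-30 yawY -84.2 0.0 [0.5552 0.224 ] clear 0.0 [0.579 0.154 0.102]
-30 yawY -84.2 0.015 [0.5674 0.2327] clear 0.0 [0.579 0.154 0.102]
```

Run:
```python
from h import *
a,b=pickle.load(open("d0.pkl","rb"))
P=np.vstack([world(a).reshape(-1,3),world(b).reshape(-1,3)]); P=P[np.isfinite(P).all(1)]
P=P[(P[:,2]>.122)&(P[:,2]<.4)&(P[:,0]>.3)&(P[:,0]<.8)&(P[:,1]>-.2)&(P[:,1]<.45)]
q=val([.534,.206])
for dyaw in (0,10,20,30,40,55,70,90):
    rad=TH+np.pi-.85+q; yw=rad+np.radians(dyaw); Y=np.array([np.cos(yw),np.sin(yw)]); X=np.array([-Y[1],Y[0]])
    th=np.radians(abs(dyaw)); ext=.019*np.sin(th)+.0095*np.cos(th); r=[]
    for gap in(.0,.015):
        c=pt(q,.2135,.010+ext+gap); d=P[:,:2]-c
        D=np.hypot(np.maximum(abs(d@X)-.0375,0),np.maximum(abs(d@Y)-.095,0)); k=D.argmin(); r+=[D[k].round(4),P[k].round(3)]
    print(dyaw,round(np.degrees(yw)-180,1),*r)
```

```text
0 -54.2 0.0288 [0.485 0.326 0.152] 0.0288 [0.485 0.326 0.152]
10 -44.2 0.0256 [0.485 0.326 0.152] 0.0282 [0.485 0.326 0.152]
20 -34.2 0.0218 [0.485 0.326 0.152] 0.0248 [0.485 0.326 0.152]
30 -24.2 0.0245 [0.472 0.318 0.169] 0.0229 [0.485 0.326 0.152]
40 -14.2 0.0315 [0.466 0.315 0.177] 0.0287 [0.472 0.318 0.169]
55 0.8 0.053 [0.466 0.315 0.177] 0.0452 [0.466 0.315 0.177]
70 15.8 0.0564 [0.622 0.342 0.183] 0.0482 [0.65  0.345 0.122]
90 35.8 0.0325 [0.622 0.342 0.183] 0.0221 [0.622 0.342 0.183]
```

{"name": "jog_arm", "arguments": {
  "rows": [
    [[0.5,1.5,1.5],[0,0,0],0],
    [[2,5.5,3],[0,0,1],0],
    [[4,11,4],[0,0,2],0],
    [[6,16.5,4],[0,0,3],0],
    [[8,22,4],[0,0,4],0],
    [[10,27.5,4],[0,0,5],0],
    [[12,33,4],[0,0,5],0],
    [[14,38,4],[0,0,5],0]
  ],
  "newtons": 10
}}

```text
clock: 1.1
position: [0.4114, -0.1802, 0.2679]
ee_rot: [3.028, 0.834, 0.002]
force: [0.7, -0.4, 0.3]
width: 0.179
gripper_force: 0.0
```

{"name": "jog_arm", "arguments": {
  "rows": [
    [[2,5.5,0],[0,0,1],0],
    [[4,11,0],[0,0,2],0],
    [[6,16.5,0],[0,0,3],0],
    [[8,22,0],[0,0,4],0],
    [[10,27.5,0],[0,0,5],0],
    [[12.5,33,0],[0,0,5],0],
    [[14.2,38.5,0],[0,0,5],0],
    [[15,41.1,0],[0,0,5.1],0]
  ]
}}

```text
clock: 2.1
position: [0.5602, 0.2324, 0.2676]
ee_rot: [-2.986, -0.972, -0.001]
force: [-0.4, 0.2, 0.0]
width: 0.004
gripper_force: 0.0
```

Run:
```python
from h import *
b=grab("top"); o=arm.observe(); print(o["position"],o["joints"].round(2),o["ee_rot"])
q=val([.534,.206]); 
for g in (.015,.01,0): print(g,pt(q,.2135,.0195+g))
P=world(b); k=np.isfinite(P).all(-1)&(P[...,2]>.2)&(P[...,2]<.32)&(P[...,1]>0)&(P[...,0]<.8); print(k.sum())
im=cv2.resize(b["img"][170:330,130:370],None,fx=3.2,fy=3.2,interpolation=cv2.INTER_CUBIC); cv2.imwrite("pics/t1.png",im[:,:,::-1])
```

```text
[0.56020967 0.23512999 0.26742026] [-0.16  0.42 -0.47  1.53  0.19  1.24 -1.6 ] [-2.98342068e+00 -9.74417412e-01 -1.93999221e-03]
0.015 [0.56071941 0.22793018]
0.01 [0.55666494 0.22500422]
0 [0.54855599 0.2191523 ]
3032
```

View pics/t1.png

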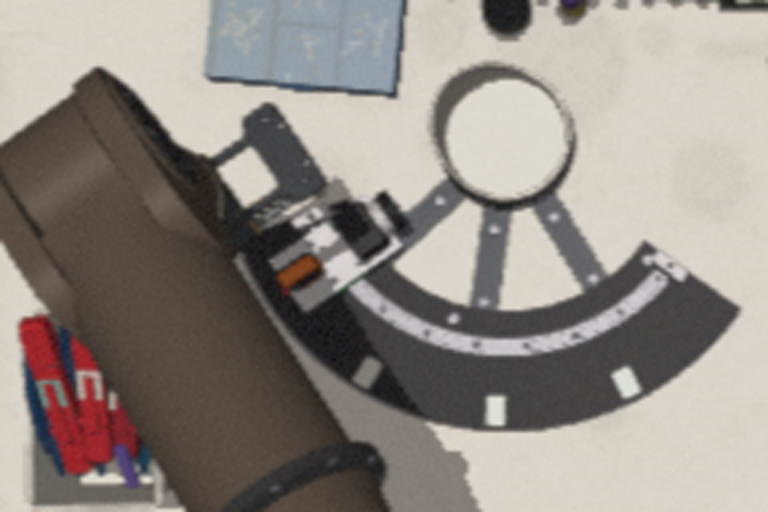

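Run:
```python
from h import *
b=grab("top"); a=grab("scene","pics/s1.png"); P=world(b)
for uv in [(170,200),(165,225),(180,240),(200,260),(205,280),(225,300)]: print(uv,P[uv[1],uv[0]].round(3))
```

```text
(170, 200) [0.609 0.208 0.645]
(165, 225) [0.559 0.205 0.683]
(180, 240) [0.532 0.173 0.699]
(200, 260) [0.497 0.137 0.701]
(205, 280) [0.463 0.122 0.725]
(225, 300) [0.43  0.086 0.732]
```

View pics/s1.png

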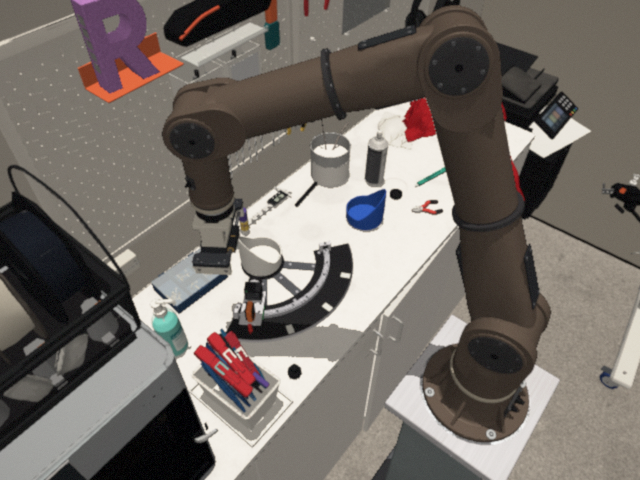

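{"name": "jog_arm", "arguments": {
  "rows": [
    [[0,0,-1],[0,0,0],0],
    [[0,0,-4],[0,0,0],0],
    [[0,0,-7.5],[0,0,0],0],
    [[0,0,-10],[0,0,0],0],
    [[0,0,-11.5],[0,0,0],0],
    [[0,0,-12],[0,0,0],0],
    [[0,0,-12],[0,0,0],0]
  ]
}}

```text
clock: 3.12
position: [0.5614, 0.2277, 0.1472]
ee_rot: [2.99, 0.965, 0.001]
force: [-0.3, -0.4, 1.2]
width: 0.003
gripper_force: 0.0
```

{"name": "jog_arm", "arguments": {
  "rows": [
    [[0,0,-1],[0,0,0],0],
    [[0,0,-3],[0,0,0],0],
    [[0,0,-5],[0,0,0],0],
    [[0,0,-7],[0,0,0],0],
    [[0,0,-8.2],[0,0,0],0],
    [[0,0,-8.7],[0,0,0],0],
    [[0,0,-8.7],[0,0,0],0]
  ]
}}

```text
clock: 4.0
position: [0.5613, 0.228, 0.0599]
ee_rot: [-2.989, -0.966, -0.0]
force: [0.7, 0.0, -0.1]
width: 0.005
gripper_force: 0.0
```

```bash
cat > plan.py <<'E'
# prints rows for finger-centre waypoints: python3 plan.py ref_x ref_y ref_q  q1 q2 ...
import sys; from h import *
rx,ry,rq,*qs=map(float,sys.argv[1:])
for q in qs:
    p=pt(q,.2135,.0195); print(f"[[{(p[0]-rx)*100:.2f}, {(p[1]-ry)*100:.2f}, 0], [0,0,{np.degrees(q-rq):.2f}], 0]",end=", ")
print()
E
python3 -c "
from h import *
o=arm.observe(); print(o['position'],o['force'].round(2)); q=val([.534,.206]);print(q)"
python3 plan.py .561 .228 0.024 -.03 -.02 -0.01 0.0 .015 .03 .045 .06
```

```text
[0.56130564 0.22800349 0.05990066] [ 0.7   0.03 -0.11]
0.02379203558296694
[[-0.24, -0.32, 0], [0,0,-3.09], 0], [[-0.43, -0.42, 0], [0,0,-2.52], 0], [[-0.61, -0.53, 0], [0,0,-1.95], 0], [[-0.80, -0.63, 0], [0,0,-1.38], 0], [[-1.08, -0.79, 0], [0,0,-0.52], 0], [[-1.36, -0.95, 0], [0,0,0.34], 0], [[-1.63, -1.12, 0], [0,0,1.20], 0], [[-1.91, -1.29, 0], [0,0,2.06], 0],
```

{"name": "jog_arm", "arguments": {
  "rows": [
    [[-0.2,-0.1,0],[0,0,0],0],
    [[-0.5,-0.3,0],[0,0,0],0],
    [[-0.75,-0.5,0],[0,0,0],0],
    [[-0.95,-0.65,0],[0,0,0],0],
    [[-1.1,-0.75,0],[0,0,0],0],
    [[-1.2,-0.85,0],[0,0,0],0],
    [[-1.35,-0.95,0],[0,0,0.3],0],
    [[-1.55,-1.05,0],[0,0,0.9],0]
  ]
}}

```text
clock: 5.0
position: [0.5458, 0.2176, 0.0598]
ee_rot: [-2.981, -0.99, -0.001]
force: [1.7, 0.9, -0.1]
width: 0.005
gripper_force: 0.9
```

```bash
python3 plan.py .5455 .2175 0.040 .048 .06 .075 .09 .105 .12 .135 .15; python3 plan.py .5455 .2175 0.040 .15; python3 -c "
from h import *
p=pt(.15,.2135,.0195);print(p)
o=arm.observe(); print(o['position'],o['force'].round(2),o['ee_rot'])"
```

```text
[[-0.14, -0.10, 0], [0,0,0.46], 0], [[-0.36, -0.24, 0], [0,0,1.15], 0], [[-0.62, -0.42, 0], [0,0,2.01], 0], [[-0.89, -0.60, 0], [0,0,2.86], 0], [[-1.16, -0.78, 0], [0,0,3.72], 0], [[-1.42, -0.97, 0], [0,0,4.58], 0], [[-1.67, -1.16, 0], [0,0,5.44], 0], [[-1.93, -1.36, 0], [0,0,6.30], 0], 
[[-1.93, -1.36, 0], [0,0,6.30], 0], 
[0.52619565 0.20394851]
[0.54576327 0.21755969 0.05983893] [ 1.69  0.94 -0.14] [-2.98125065e+00 -9.90371708e-01 -7.67859562e-04]
```

{"name": "jog_arm", "arguments": {
  "rows": [
    [[-0.15,-0.1,0],[0,0,0.5],0],
    [[-0.35,-0.25,0],[0,0,1.2],0],
    [[-0.6,-0.4,0],[0,0,2],0],
    [[-0.9,-0.6,0],[0,0,2.9],0],
    [[-1.15,-0.8,0],[0,0,3.7],0],
    [[-1.4,-0.95,0],[0,0,4.6],0],
    [[-1.65,-1.15,0],[0,0,5.4],0],
    [[-1.95,-1.35,0],[0,0,6.3],0]
  ]
}}

```text
clock: 6.0
position: [0.5261, 0.2035, 0.0597]
ee_rot: [2.922, 1.153, 0.0]
force: [2.0, 1.4, -0.1]
width: 0.007
gripper_force: 0.9
```

```bash
python3 plan.py .526 .204 0.150 .167 .184 .201 .218 .235 .252 .269 .286; python3 -c "
from h import *
o=arm.observe(); print(o['position'],o['force'].round(2),o['ee_rot'])
p=pt(.286,.2135,.0195);print(p)"
```

```text
[[-0.27, -0.23, 0], [0,0,0.97], 0], [[-0.55, -0.46, 0], [0,0,1.95], 0], [[-0.83, -0.70, 0], [0,0,2.92], 0], [[-1.10, -0.94, 0], [0,0,3.90], 0], [[-1.37, -1.18, 0], [0,0,4.87], 0], [[-1.64, -1.43, 0], [0,0,5.84], 0], [[-1.90, -1.69, 0], [0,0,6.82], 0], [[-2.15, -1.94, 0], [0,0,7.79], 0], 
[0.52611751 0.20354153 0.05971693] [ 1.99  1.42 -0.14] [2.92209324e+00 1.15284967e+00 1.02649746e-04]
[0.50445134 0.18455784]
```

{"name": "jog_arm", "arguments": {
  "rows": [
    [[-0.27,-0.23,0],[0,0,1],0],
    [[-0.55,-0.46,0],[0,0,1.9],0],
    [[-0.83,-0.7,0],[0,0,2.9],0],
    [[-1.1,-0.94,0],[0,0,3.9],0],
    [[-1.37,-1.18,0],[0,0,4.9],0],
    [[-1.64,-1.43,0],[0,0,5.8],0],
    [[-1.9,-1.69,0],[0,0,6.8],0],
    [[-2.15,-1.95,0],[0,0,7.8],0]
  ]
}}

```text
clock: 7.0
position: [0.5045, 0.1842, 0.0597]
ee_rot: [2.837, 1.349, 0.0]
force: [1.7, 0.8, -0.3]
width: 0.01
gripper_force: 0.9
```

```bash
python3 plan.py .5045 .1845 0.286 .303 .32 .337 .354 .371 .387 .401 .413; python3 -c "
from h import *
o=arm.observe(); print(o['position'],o['force'].round(2),o['ee_rot'])
p=pt(.413,.2135,.0195);print(p)"; python3 plan.py .4865 .1645 .413 .423 .432 .439 .444 .447 .45
```

```text
[[-0.26, -0.26, 0], [0,0,0.97], 0], [[-0.51, -0.52, 0], [0,0,1.95], 0], [[-0.75, -0.79, 0], [0,0,2.92], 0], [[-0.99, -1.07, 0], [0,0,3.90], 0], [[-1.22, -1.35, 0], [0,0,4.87], 0], [[-1.44, -1.62, 0], [0,0,5.79], 0], [[-1.62, -1.85, 0], [0,0,6.59], 0], [[-1.78, -2.06, 0], [0,0,7.28], 0], 
[0.50449933 0.18418928 0.05973998] [ 1.7   0.79 -0.33] [2.83701425e+00 1.34935537e+00 7.10304554e-05]
[0.48669383 0.16394222]
[[-0.11, -0.23, 0], [0,0,0.57], 0], [[-0.22, -0.38, 0], [0,0,1.09], 0], [[-0.31, -0.50, 0], [0,0,1.49], 0], [[-0.37, -0.59, 0], [0,0,1.78], 0], [[-0.41, -0.64, 0], [0,0,1.95], 0], [[-0.45, -0.70, 0], [0,0,2.12], 0],
```

{"name": "jog_arm", "arguments": {
  "rows": [
    [[-0.26,-0.26,0],[0,0,1],0],
    [[-0.51,-0.52,0],[0,0,2],0],
    [[-0.75,-0.79,0],[0,0,2.9],0],
    [[-0.99,-1.07,0],[0,0,3.9],0],
    [[-1.22,-1.35,0],[0,0,4.9],0],
    [[-1.43,-1.61,0],[0,0,5.8],0],
    [[-1.6,-1.83,0],[0,0,6.6],0],
    [[-1.75,-2.03,0],[0,0,7.3],0]
  ]
}}

```text
clock: 8.0
position: [0.487, 0.164, 0.0597]
ee_rot: [-2.745, -1.527, 0.0]
force: [1.1, 1.2, 0.3]
width: 0.001
gripper_force: 0.9
```

```bash
cat >> h.py <<'E'
def tabq():
    """carriage value from the top camera: orange tab top, else scene camera"""
    r=[]
    for n in("top","scene"):
        d=grab(n); h=cv2.cvtColor(d["img"],cv2.COLOR_RGB2HSV); w=world(d)
        R=np.hypot(w[...,0]-C[0],w[...,1]-C[1])
        m=(h[...,0]<20)&(h[...,1]>130)&(h[...,2]>60)&(w[...,2]>.06)&(w[...,2]<.1)&(R>.185)&(R<.24)&(w[...,1]<.26)
        p=w[m]; t=p[p[:,2]>.083]
        r.append((n,len(p),len(t),val(t[:,:2].mean(0)).round(4) if len(t) else None))
    return r
E
python3 -c "
from h import *
print(tabq())
o=arm.observe(); print(o['position'],o['force'].round(2),o['ee_rot'])
p=o['position'][:2]; R=np.hypot(*(p-C)); print(R, val(p)+np.arcsin(.0195/R))
grab('top','pics/t2.png'); im=cv2.imread('pics/t2.png')[190:330,130:370]; cv2.imwrite('pics/t2c.png',cv2.resize(im,None,fx=3.2,fy=3.2))"
```

```text
[('top', 0, 0, None), ('scene', 0, 0, None)]
[0.48678298 0.16371414 0.05969893] [-0.08  0.43  0.22] [ 2.74593144e+00  1.52600910e+00 -1.00357662e-03]
0.21418001299391448 0.413687173721763
```

View pics/t2c.png

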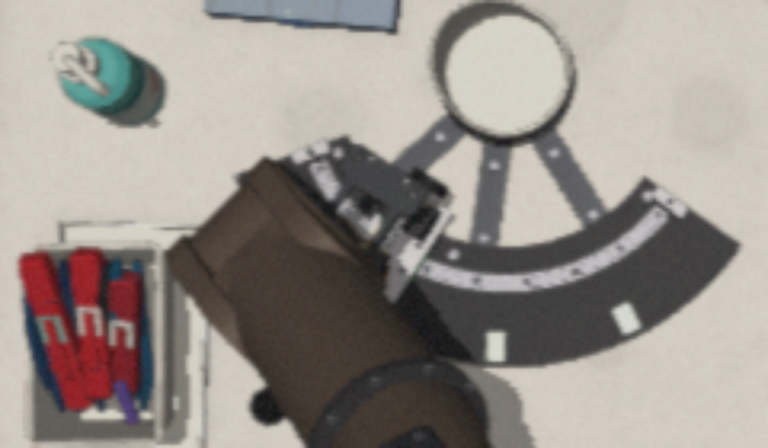

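```bash
python3 -c "
from h import *
b=grab('top')
for u,v in((450,208),(432,240),(393,302)):
    p=ray(b,130+u/3.2,190+v/3.2,.040)[:2]; r=np.hypot(*(p-C)); print(r,val(p)-np.arcsin(.028/r))
a=grab('scene'); cv2.imwrite('pics/s2c.png',cv2.resize(a['img'][190:350,180:380,::-1],None,fx=4,fy=3.7))
for q in(.414,.45):
  for nm,p in(('tabtop',np.r_[pt(q,.2115),.09]),('pointer',np.r_[pt(q,.2415),.0095])):
    px,_=cv2.projectPoints(p[None],np.array(a['rvec'],float),np.array(a['tvec'],float),np.array([[a['fx'],0,a['cx']],[0,a['fy'],a['cy']],[0,0,1.]]),None); print(q,nm,(px.ravel()-[180,190])*[4,3.7])
"
```

```text
0.12850119911046248 0.40080461899253184
0.16049920935286013 0.41736037059946396
0.2240209283073802 0.42173042377769354
0.414 tabtop [404.29058237 417.77333764]
0.414 pointer [423.19789915 518.58562347]
0.45 tabtop [415.93357513 414.59932795]
0.45 pointer [436.06283952 514.91345625]
```

View pics/s2c.png

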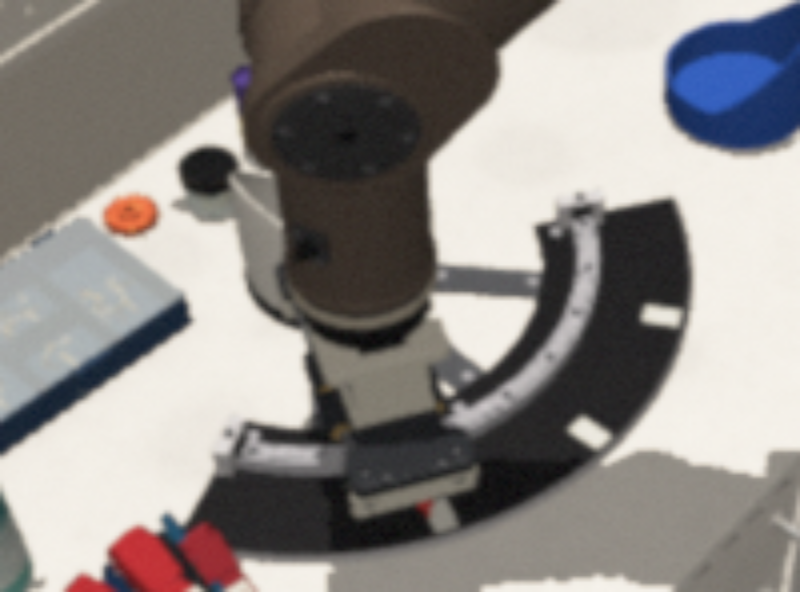

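The scene crop shows the red pointer at (425,510), just short of bar 1 at (441,515). That matches a carriage value of about 0.415, so I'll creep on to 0.45 and dwell there.

```bash
python3 plan.py .487 .164 .4137 .42 .428 .435 .441 .446 .45; python3 -c "
from h import *
print(pt(.45,.2135,.0195))"; python3 plan.py .4821 .1575 .45  .455 .465 .479 .495 .512 .529 .546 .563;python3 -c "
from h import *
print(pt(.563,.2135,.0195))"
```

```text
[[-0.12, -0.13, 0], [0,0,0.36], 0], [[-0.22, -0.26, 0], [0,0,0.82], 0], [[-0.31, -0.39, 0], [0,0,1.22], 0], [[-0.39, -0.49, 0], [0,0,1.56], 0], [[-0.45, -0.58, 0], [0,0,1.85], 0], [[-0.50, -0.65, 0], [0,0,2.08], 0], 
[0.48202684 0.15752858]
[[-0.07, -0.09, 0], [0,0,0.29], 0], [[-0.19, -0.26, 0], [0,0,0.86], 0], [[-0.36, -0.51, 0], [0,0,1.66], 0], [[-0.54, -0.80, 0], [0,0,2.58], 0], [[-0.74, -1.11, 0], [0,0,3.55], 0], [[-0.92, -1.42, 0], [0,0,4.53], 0], [[-1.10, -1.74, 0], [0,0,5.50], 0], [[-1.28, -2.06, 0], [0,0,6.47], 0], 
[0.46928743 0.13693785]
```

{"name": "jog_arm", "arguments": {
  "rows": [
    [[-0.1,-0.12,0],[0,0,0.4],0],
    [[-0.22,-0.26,0],[0,0,0.8],0],
    [[-0.31,-0.39,0],[0,0,1.2],0],
    [[-0.39,-0.49,0],[0,0,1.6],0],
    [[-0.45,-0.58,0],[0,0,1.9],0],
    [[-0.5,-0.65,0],[0,0,2.1],0]
  ]
}}

```text
clock: 9.0
position: [0.4821, 0.1575, 0.0597]
ee_rot: [-2.718, -1.576, 0.0]
force: [0.5, 1.4, -0.2]
width: 0.008
gripper_force: 0.9
```

{"name": "jog_arm", "arguments": {
  "rows": [
    [[0,0,0],[0,0,0],0],
    [[0,0,0],[0,0,0],0],
    [[0,0,0],[0,0,0],0],
    [[0,0,0],[0,0,0],0],
    [[0,0,0],[0,0,0],0],
    [[0,0,0],[0,0,0],0],
    [[0,0,0],[0,0,0],0]
  ]
}}

```text
clock: 9.88
position: [0.4821, 0.1575, 0.0597]
ee_rot: [2.718, 1.576, -0.0]
force: [-0.5, -0.3, -0.1]
width: 0.001
gripper_force: 0.0
```

```bash
cat >> h.py <<'E'
def edgeq(d):
    """carriage value from the top-view jump from bright plate to dark strip along its leading edge"""
    o=arm.observe(); p=o["position"][:2]; q0=val(p)+np.arcsin(.0195/np.hypot(*(p-C)))
    K=np.array([[d['fx'],0,d['cx']],[0,d['fy'],d['cy']],[0,0,1.]]); g=d["img"].min(-1).astype(np.float32); res=[]
    for r in(.150,.165,.175,.20,.21,.22):
        s=np.arange(-.012,.0121,.0005)
        X=np.array([np.r_[pt(q0,r,-(.028+k)),.04] for k in s])
        px=cv2.projectPoints(X,np.array(d['rvec'],float),np.array(d['tvec'],float),K,None)[0].reshape(-1,2).astype(np.float32)
        I=cv2.remap(g,px[:,0].copy(),px[:,1].copy(),cv2.INTER_LINEAR).ravel()
        k=np.argmin(np.gradient(cv2.GaussianBlur(I[:,None],(1,9),2).ravel())); res.append((r,round(float(q0+s[k]/.2115),3),int(I[0]),int(I[-1])))
    return q0,res
E
python3 -c "
from h import *
b=grab('top'); print(edgeq(b)); o=arm.observe(); print(o['clock'],o['position'],o['force'].round(2))"
```

```text
(np.float64(0.4501097720542011), [(0.15, 0.455, 40, 72), (0.165, 0.452, 96, 85), (0.175, 0.45, 199, 182), (0.2, 0.457, 107, 46), (0.21, 0.457, 88, 26), (0.22, 0.455, 43, 27)])
9.925 [0.48207442 0.15747439 0.05970306] [-0.8  -0.84 -0.41]
```

{"name": "jog_arm", "arguments": {
  "rows": [
    [[-0.07,-0.09,0],[0,0,0.3],0],
    [[-0.19,-0.26,0],[0,0,0.9],0],
    [[-0.36,-0.51,0],[0,0,1.7],0],
    [[-0.54,-0.8,0],[0,0,2.6],0],
    [[-0.74,-1.11,0],[0,0,3.5],0],
    [[-0.92,-1.42,0],[0,0,4.5],0],
    [[-1.1,-1.74,0],[0,0,5.5],0],
    [[-1.28,-2.06,0],[0,0,6.5],0]
  ]
}}

```text
clock: 10.92
position: [0.4692, 0.1368, 0.0598]
ee_rot: [-2.623, -1.729, -0.0]
force: [0.4, 0.5, 0.8]
width: 0.005
gripper_force: 0.9
```

```bash
python3 -c "
from h import *
o=arm.observe(); print(o['clock'],o['position'],o['force'].round(2),o['ee_rot'],o['joints'].round(2))
def plan(q0,ref,qs):
    for q in qs:
        p=pt(q,.2135,.0195); print([[round((p[0]-ref[0])*100,2),round((p[1]-ref[1])*100,2),0],[0,0,round(np.degrees(q-q0),1)],0],end=', ')
    print(p)
plan(.563,(.4693,.1369),[.580,.597,.614,.631,.648,.665,.682,.699])
plan(.699,pt(.699,.2135,.0195),[.716,.733,.75,.767,.784,.801,.818,.835])
plan(.835,pt(.835,.2135,.0195),[.852,.868,.884,.899,.912,.922,.931,.938])
plan(.938,pt(.938,.2135,.0195),[.943,.947,.949])
"
```

```text
10.925 [0.46920899 0.13681266 0.05980065] [0.4  0.51 0.8 ] [-2.62307398e+00 -1.72887570e+00 -1.12063328e-04] [ 0.04  0.5  -0.57  2.04  0.42  0.71 -1.2 ]
[[np.float64(-0.17), np.float64(-0.32), 0], [0, 0, np.float64(1.0)], 0], [[np.float64(-0.34), np.float64(-0.64), 0], [0, 0, np.float64(1.9)], 0], [[np.float64(-0.5), np.float64(-0.97), 0], [0, 0, np.float64(2.9)], 0], [[np.float64(-0.65), np.float64(-1.3), 0], [0, 0, np.float64(3.9)], 0], [[np.float64(-0.8), np.float64(-1.63), 0], [0, 0, np.float64(4.9)], 0], [[np.float64(-0.95), np.float64(-1.97), 0], [0, 0, np.float64(5.8)], 0], [[np.float64(-1.08), np.float64(-2.31), 0], [0, 0, np.float64(6.8)], 0], [[np.float64(-1.21), np.float64(-2.64), 0], [0, 0, np.float64(7.8)], 0], [0.45715398 0.11045026]
[[np.float64(-0.13), np.float64(-0.34), 0], [0, 0, np.float64(1.0)], 0], [[np.float64(-0.25), np.float64(-0.69), 0], [0, 0, np.float64(1.9)], 0], [[np.float64(-0.36), np.float64(-1.03), 0], [0, 0, np.float64(2.9)], 0], [[np.float64(-0.47), np.float64(-1.38), 0], [0, 0, np.float64(3.9)], 0], [[np.float64(-0.57), np.float64(-1.73), 0], [0, 0,
[... 416 characters left out ...]
.float64(-0.21), np.float64(-1.03), 0], [0, 0, np.float64(2.8)], 0], [[np.float64(-0.26), np.float64(-1.35), 0], [0, 0, np.float64(3.7)], 0], [[np.float64(-0.31), np.float64(-1.62), 0], [0, 0, np.float64(4.4)], 0], [[np.float64(-0.34), np.float64(-1.83), 0], [0, 0, np.float64(5.0)], 0], [[np.float64(-0.36), np.float64(-2.02), 0], [0, 0, np.float64(5.5)], 0], [[np.float64(-0.38), np.float64(-2.17), 0], [0, 0, np.float64(5.9)], 0], [0.44490139 0.06082341]
[[np.float64(-0.01), np.float64(-0.11), 0], [0, 0, np.float64(0.3)], 0], [[np.float64(-0.02), np.float64(-0.19), 0], [0, 0, np.float64(0.5)], 0], [[np.float64(-0.03), np.float64(-0.23), 0], [0, 0, np.float64(0.6)], 0], [0.44462598 0.05848128]
```

{"name": "jog_arm", "arguments": {
  "rows": [
    [[-0.17,-0.32,0],[0,0,1],0],
    [[-0.34,-0.64,0],[0,0,1.9],0],
    [[-0.5,-0.97,0],[0,0,2.9],0],
    [[-0.65,-1.3,0],[0,0,3.9],0],
    [[-0.8,-1.63,0],[0,0,4.9],0],
    [[-0.95,-1.97,0],[0,0,5.8],0],
    [[-1.08,-2.31,0],[0,0,6.8],0],
    [[-1.21,-2.64,0],[0,0,7.8],0]
  ]
}}

```text
clock: 11.92
position: [0.457, 0.1103, 0.0597]
ee_rot: [-2.499, -1.903, 0.0]
force: [-0.3, 1.6, 1.1]
width: 0.003
gripper_force: 0.9
```

{"name": "jog_arm", "arguments": {
  "rows": [
    [[-0.13,-0.34,0],[0,0,1],0],
    [[-0.25,-0.69,0],[0,0,1.9],0],
    [[-0.36,-1.03,0],[0,0,2.9],0],
    [[-0.47,-1.38,0],[0,0,3.9],0],
    [[-0.57,-1.73,0],[0,0,4.9],0],
    [[-0.67,-2.08,0],[0,0,5.8],0],
    [[-0.76,-2.43,0],[0,0,6.8],0],
    [[-0.84,-2.79,0],[0,0,7.8],0]
  ]
}}

```text
clock: 12.92
position: [0.4487, 0.0824, 0.0597]
ee_rot: [-2.364, -2.069, 0.0]
force: [-1.3, 2.2, -0.3]
width: 0.005
gripper_force: 0.9
```

{"name": "jog_arm", "arguments": {
  "rows": [
    [[-0.08,-0.36,0],[0,0,1],0],
    [[-0.15,-0.69,0],[0,0,1.9],0],
    [[-0.21,-1.03,0],[0,0,2.8],0],
    [[-0.26,-1.35,0],[0,0,3.7],0],
    [[-0.31,-1.62,0],[0,0,4.4],0],
    [[-0.34,-1.83,0],[0,0,5],0],
    [[-0.36,-2.02,0],[0,0,5.5],0],
    [[-0.38,-2.17,0],[0,0,5.9],0]
  ]
}}

```text
clock: 13.92
position: [0.445, 0.0609, 0.0597]
ee_rot: [2.255, 2.187, 0.0]
force: [-0.3, 1.1, -0.6]
width: 0.005
gripper_force: 0.9
```

{"name": "jog_arm", "arguments": {
  "rows": [
    [[-0.01,-0.1,0],[0,0,0.3],0],
    [[-0.02,-0.17,0],[0,0,0.5],0],
    [[-0.02,-0.2,0],[0,0,0.6],0],
    [[-0.02,-0.2,0],[0,0,0.6],0]
  ]
}}

```text
clock: 14.42
position: [0.4449, 0.0589, 0.0598]
ee_rot: [2.244, 2.198, 0.0]
force: [-0.7, 0.7, -0.3]
width: 0.004
gripper_force: 0.6
```

```bash
python3 -c "
from h import *
b=grab('top'); print(edgeq(b)); o=arm.observe(); print(o['clock'],o['position'],o['force'].round(2),o['ee_rot'])
p=o['position'][:2]; print(np.hypot(*(p-C)), np.degrees(2*np.arctan2(o['ee_rot'][1],o['ee_rot'][0]))%180-90)
cv2.imwrite('pics/t3c.png',cv2.resize(b['img'][190:330,180:370,::-1],None,fx=4.2,fy=4.2))"
```

```text
(np.float64(0.9470477813345126), [(0.15, 0.954, 55, 83), (0.165, 0.947, 115, 62), (0.175, 0.945, 200, 178), (0.2, 0.954, 184, 60), (0.21, 0.954, 79, 62), (0.22, 0.959, 31, 64)])
14.475 [0.44496905 0.05889053 0.05977721] [0.01 0.61 0.  ] [2.24436294e+00 2.19797270e+00 1.03057138e-04]
0.21409374417169746 -1.1966084750088015
```

View pics/t3c.png

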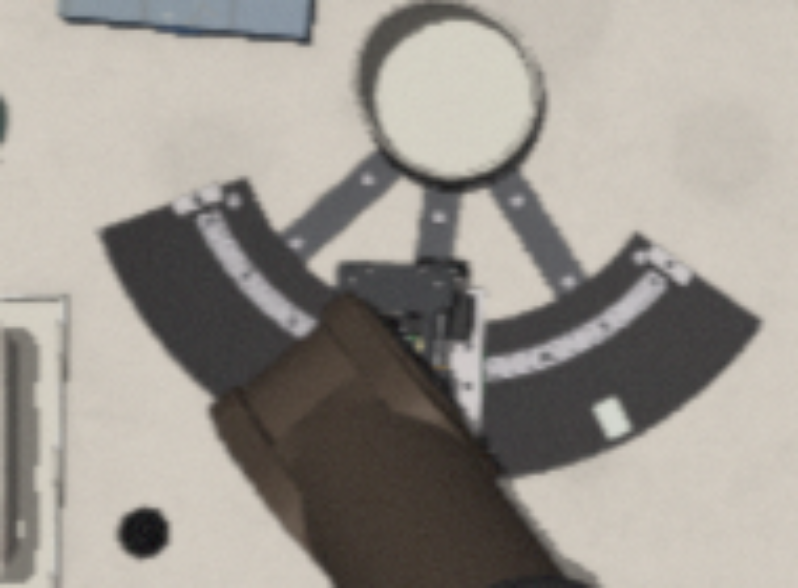

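The top view shows the carriage over bar 2, at a value of about 0.951. I'll finish the dwell and then go on.

{"name": "jog_arm", "arguments": {
  "rows": [
    [[0,0,0],[0,0,0],0],
    [[0,0,0],[0,0,0],0],
    [[0,0,0],[0,0,0],0],
    [[0,0,0],[0,0,0],0],
    [[0,0,0],[0,0,0],0],
    [[0,0,0],[0,0,0],0]
  ]
}}

```text
clock: 15.22
position: [0.4449, 0.0589, 0.0598]
ee_rot: [2.244, 2.198, 0.0]
force: [-0.4, 0.6, -0.0]
width: 0.007
gripper_force: 0.2
```

```bash
python3 -c "
from h import *
def plan(q0,qs):
    ref=pt(q0,.2135,.0195)
    for q in qs:
        p=pt(q,.2135,.0195); print('[[%.2f, %.2f, 0], [0, 0, %.1f], 0]'%(*((p-ref)*100),np.degrees(q-q0)),end=', ')
    print(p)
plan(.947,[.952,.962,.976,.992,1.009,1.026,1.043,1.06])
plan(1.06,[1.077,1.094,1.111,1.128,1.145,1.162,1.179,1.196])
plan(1.196,[1.213,1.23,1.247,1.264,1.281,1.298,1.315,1.332])
plan(1.332,[1.349,1.365,1.381,1.396,1.409,1.419,1.428,1.435])
plan(1.435,[1.440,1.444,1.446])
"
```

```text
[[-0.01, -0.11, 0], [0, 0, 0.3], 0], [[-0.03, -0.32, 0], [0, 0, 0.9], 0], [[-0.06, -0.62, 0], [0, 0, 1.7], 0], [[-0.09, -0.96, 0], [0, 0, 2.6], 0], [[-0.11, -1.32, 0], [0, 0, 3.6], 0], [[-0.13, -1.69, 0], [0, 0, 4.5], 0], [[-0.13, -2.05, 0], [0, 0, 5.5], 0], [[-0.14, -2.42, 0], [0, 0, 6.5], 0], [0.44329345 0.03473371]
[[0.00, -0.36, 0], [0, 0, 1.0], 0], [[0.01, -0.73, 0], [0, 0, 1.9], 0], [[0.03, -1.09, 0], [0, 0, 2.9], 0], [[0.05, -1.46, 0], [0, 0, 3.9], 0], [[0.08, -1.82, 0], [0, 0, 4.9], 0], [[0.11, -2.18, 0], [0, 0, 5.8], 0], [[0.15, -2.55, 0], [0, 0, 6.8], 0], [[0.20, -2.91, 0], [0, 0, 7.8], 0], [0.44525697 0.00566556]
[[0.05, -0.36, 0], [0, 0, 1.0], 0], [[0.11, -0.72, 0], [0, 0, 1.9], 0], [[0.18, -1.08, 0], [0, 0, 2.9], 0], [[0.25, -1.44, 0], [0, 0, 3.9], 0], [[0.32, -1.79, 0], [0, 0, 4.9], 0], [[0.41, -2.15, 0], [0, 0, 5.8], 0], [[0.49, -2.50, 0], [0, 0, 6.8], 0], [[0.59, -2.85, 0], [0, 0, 7.8], 0], [ 0.45114346 -0.02286797]
[[0.10, -0.35, 0], [0, 0, 1.0], 0], [[0.20, -0.68, 0], [0, 0, 1.9], 0], [[0.31, -1.00, 0], [0, 0, 2.8], 0], [[0.41, -1.31, 0], [0, 0, 3.7], 0], [[0.50, -1.57, 0], [0, 0, 4.4], 0], [[0.58, -1.77, 0], [0, 0, 5.0], 0], [[0.65, -1.95, 0], [0, 0, 5.5], 0], [[0.70, -2.09, 0], [0, 0, 5.9], 0], [ 0.45814836 -0.0437992 ]
[[0.04, -0.10, 0], [0, 0, 0.3], 0], [[0.07, -0.18, 0], [0, 0, 0.5], 0], [[0.09, -0.22, 0], [0, 0, 0.6], 0], [ 0.45902298 -0.04598928]
```

{"name": "jog_arm", "arguments": {
  "rows": [
    [[-0.01,-0.11,0],[0,0,0.3],0],
    [[-0.03,-0.32,0],[0,0,0.9],0],
    [[-0.06,-0.62,0],[0,0,1.7],0],
    [[-0.09,-0.96,0],[0,0,2.6],0],
    [[-0.12,-1.32,0],[0,0,3.6],0],
    [[-0.14,-1.69,0],[0,0,4.5],0],
    [[-0.15,-2.05,0],[0,0,5.5],0],
    [[-0.16,-2.42,0],[0,0,6.5],0]
  ]
}}

```text
clock: 16.23
position: [0.4434, 0.0345, 0.0598]
ee_rot: [2.115, 2.323, 0.0]
force: [1.4, 1.5, -0.1]
width: 0.005
gripper_force: 0.8
```

{"name": "jog_arm", "arguments": {
  "rows": [
    [[0,-0.36,0],[0,0,1],0],
    [[0.01,-0.73,0],[0,0,1.9],0],
    [[0.03,-1.09,0],[0,0,2.9],0],
    [[0.05,-1.46,0],[0,0,3.9],0],
    [[0.08,-1.82,0],[0,0,4.9],0],
    [[0.11,-2.18,0],[0,0,5.8],0],
    [[0.15,-2.55,0],[0,0,6.8],0],
    [[0.2,-2.91,0],[0,0,7.8],0]
  ]
}}

```text
clock: 17.23
position: [0.4452, 0.0054, 0.0597]
ee_rot: [-1.952, -2.462, 0.0]
force: [0.6, 1.7, 0.7]
width: 0.005
gripper_force: 0.8
```

{"name": "jog_arm", "arguments": {
  "rows": [
    [[0.05,-0.36,0],[0,0,1],0],
    [[0.11,-0.72,0],[0,0,1.9],0],
    [[0.18,-1.08,0],[0,0,2.9],0],
    [[0.25,-1.44,0],[0,0,3.9],0],
    [[0.32,-1.79,0],[0,0,4.9],0],
    [[0.41,-2.15,0],[0,0,5.8],0],
    [[0.49,-2.5,0],[0,0,6.8],0],
    [[0.59,-2.85,0],[0,0,7.8],0]
  ]
}}

```text
clock: 18.23
position: [0.451, -0.0231, 0.0596]
ee_rot: [-1.78, -2.588, 0.0]
force: [-1.9, 1.9, 0.4]
width: 0.002
gripper_force: 0.9
```

{"name": "jog_arm", "arguments": {
  "rows": [
    [[0.1,-0.35,0],[0,0,1],0],
    [[0.2,-0.68,0],[0,0,1.9],0],
    [[0.31,-1,0],[0,0,2.8],0],
    [[0.41,-1.31,0],[0,0,3.7],0],
    [[0.5,-1.57,0],[0,0,4.4],0],
    [[0.58,-1.77,0],[0,0,5],0],
    [[0.65,-1.95,0],[0,0,5.5],0],
    [[0.7,-2.09,0],[0,0,5.9],0]
  ]
}}

```text
clock: 19.23
position: [0.4582, -0.0438, 0.0597]
ee_rot: [1.645, 2.676, 0.0]
force: [-2.5, 1.8, -1.4]
width: 0.001
gripper_force: 0.8
```

```bash
python3 -c "
from h import *
b=grab('top'); print(edgeq(b)); o=arm.observe(); print(o['clock'],o['position'],o['force'].round(2),o['joints'].round(2))"
```

```text
(np.float64(1.4362207134063603), [(0.15, 1.441, 52, 95), (0.165, 1.41, 54, 63), (0.175, 1.413, 53, 169), (0.2, 1.446, 54, 63), (0.21, 1.443, 60, 65), (0.22, 1.448, 59, 63)])
19.275 [ 0.45831025 -0.04400945  0.05974144] [-1.65  0.13 -0.58] [ 0.59  0.53 -0.8   2.1   0.58  0.74 -0.12]
```

{"name": "jog_arm", "arguments": {
  "rows": [
    [[0.03,-0.1,0],[0,0,0.3],0],
    [[0.06,-0.16,0],[0,0,0.4],0],
    [[0.08,-0.19,0],[0,0,0.5],0],
    [[0.08,-0.19,0],[0,0,0.5],0],
    [[0.08,-0.19,0],[0,0,0.5],0],
    [[0.08,-0.19,0],[0,0,0.5],0],
    [[0.08,-0.19,0],[0,0,0.5],0],
    [[0.08,-0.19,0],[0,0,0.5],0]
  ]
}}

```text
clock: 20.27
position: [0.459, -0.0456, 0.0598]
ee_rot: [1.634, 2.683, 0.0]
force: [-2.2, 1.1, 0.2]
width: 0.004
gripper_force: 0.5
```

{"name": "jog_arm", "arguments": {
  "rows": [
    [[0,0,0],[0,0,0],0],
    [[0,0,0],[0,0,0],0],
    [[0,0,0],[0,0,0],0],
    [[0,0,0],[0,0,0],0]
  ]
}}

```text
clock: 20.78
position: [0.459, -0.0456, 0.0598]
ee_rot: [1.634, 2.683, 0.0]
force: [-0.5, 0.8, -0.4]
width: 0.004
gripper_force: 0.3
```

```bash
python3 -c "
from h import *
a=grab('scene'); o=arm.observe(); print(o['clock'],o['position'],o['force'].round(2)); p=o['position'][:2];print(val(p)+np.arcsin(.0195/np.hypot(*(p-C))))
print('3cm back',(pt(1.445,.2135,.0195+.03)-pt(1.445,.2135,.0195))*100)
"
```

```text
20.825 [ 0.45906137 -0.04562931  0.05977546] [-0.86 -0.29 -0.05]
1.4445830322912812
3cm back [-1.37342567  2.6671524 ]
```

{"name": "jog_arm", "arguments": {
  "rows": [
    [[-0.15,0.3,0],[0,0,0],0],
    [[-0.5,1,0],[0,0,0],0],
    [[-1,2,0],[0,0,0],0],
    [[-1.4,2.7,0],[0,0,0],0],
    [[-1.4,2.7,2],[0,0,0],0],
    [[-1.4,2.7,6],[0,0,0],0],
    [[-1.4,2.7,11],[0,0,0],0],
    [[-1.4,2.7,16],[0,0,0],0]
  ]
}}

```text
clock: 21.82
position: [0.4444, -0.018, 0.2211]
ee_rot: [-1.633, -2.683, 0.0]
force: [0.7, -1.3, 0.4]
width: 0.006
gripper_force: 0.0
```

{"name": "jog_arm", "arguments": {
  "rows": [
    [[-1,2,2],[0,0,0],0],
    [[-3,6,3],[0,0,0],0],
    [[-5,11,3],[0,0,0],0],
    [[-6,15,3],[0,0,0],0],
    [[-6,17,3],[0,0,0],0],
    [[-6,17,3],[0,0,0],0]
  ]
}}

```text
clock: 22.58
position: [0.3842, 0.1531, 0.2498]
ee_rot: [1.629, 2.686, 0.001]
force: [-0.5, -0.1, 0.4]
width: 0.004
gripper_force: 0.0
```

```bash
python3 -c "
from h import *
print(tabq()); a=grab('scene'); b=grab('top')
x=cv2.resize(a['img'][200:350,200:370],None,fx=2.3,fy=2.6); y=cv2.resize(b['img'][190:330,210:370],None,fx=2.5,fy=390/140)
cv2.imwrite('pics/f.png',np.hstack([x,y])[:,:,::-1]); print(x.shape,y.shape)"
```

```text
[('top', 60, 58, np.float64(1.445)), ('scene', 0, 0, None)]
(390, 391, 3) (390, 400, 3)
```

View pics/f.png

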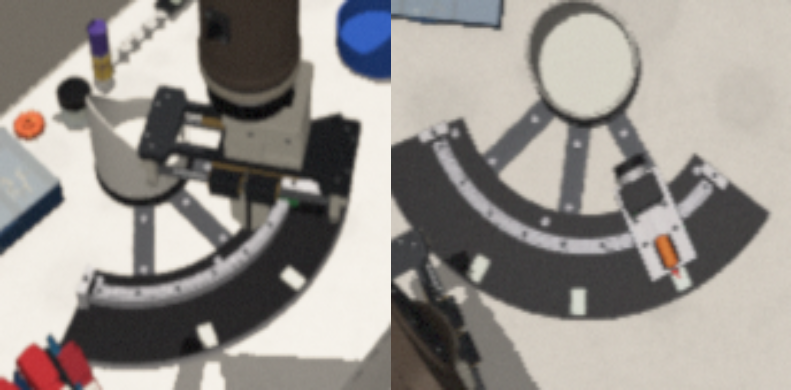

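The top view shows the red pointer at (676,272), on bar 3. The measured carriage value is 1.445, the print has not moved, and the gripper is clear, so I'm handing in.

```bash
python3 -c "
from cell import arm
print(arm.sign_off())"
```

```text
the job is handed in; nothing more can be done
None
```

The carriage was pushed along the rail with about a second's stop over each of the three bars, and it now stands at the third bar (measured 1.445, target 1.45) with the arm clear; the job is handed in.

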